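# Show the boiler filter's strainer to the inspection camera

### The arm

A 7-joint arm with a two-finger parallel gripper is mounted at the origin on the work surface. World frame = base frame: x ahead of the robot, y to its left, z up, the work surface at z = 0. Lengths are in m, angles in rad, forces in N, time in s.
With the tool pointing down it reaches from about 0.425 to 0.925 m from the base axis. Payload 6.8 kg.
Tool frame: the origin (TCP) lies midway between the tips of the shut fingers; the grasp point (between the pads) lies 19 mm behind it; z points along the fingers, y is the line along which they close (so a half turn about z gives the same grasp; the last joint's range is limited). The gripper opens to 85 mm and grips with 20 to 120 N. Pads are 22 mm wide; open, the fingers measure 114 mm over their backs; the gripper's body (76 mm by 85 mm) begins 54 mm behind the grasp point. The pads swing forward as they close: fully open they stand 13 mm farther back than shut.
Start: joints at [-1.334, 0.477, 0.022, 1.555, -0.011, 1.109, -0.083], TCP at [0.228, 0.635, 0.231] pointing down, gripper open.
Joint ranges: [-2.96, 2.96], [-0.34, 2.1], [-1.41, 1.46], [0.24, 2.44], [-1.37, 4.51], [0.17, 1.92], [-2.96, 2.96]. Speed limits (rad/s): [2.39, 2.39, 3.14, 3.14, 3.14, 3.14, 3.14].

### API

Orientations are given as a unit quaternion [w, x, y, z].
In Python, from station import bot, imaging gives the robot as it stands.
- The arm moves only by the tool move_arm, never from a script. Its argument "commands" is a list that holds one entry, the list of rows, each a list of 7 numbers: the shift along the tool's x, y, z in m, then the turn, a rotation vector about the tool's x, y, z in degrees, then the finger opening in m, from 0 to 0.0854. In form: [[[x, y, z, rx, ry, rz, grip], ...]]. A call has 1 to 20 rows; each row shifts and turns the commanded pose from where the row before left it, along the tool's axes as they then stand; what a row does not reach is not made up. A row lasts 1/8 s, in which the tool goes at most 62.5 mm and 10.7 degrees, less where a joint would pass 70% of its speed; a pose out of reach is approached as far as the arm can. A call is refused whole if a number of a shift passes 0.0625 or a number of a turn 10.7, either way. A call with a gripper value outside its range is refused whole. The fingers move at their own pace and stop on an object; "squeeze" is the grip in N (left out, the last holds). Time passes only in rows, so rows that do not move let the fingers close. It gives the time, the measured TCP pose, the force, the opening and the grip force at its end, in the units of the state.
- bot.get_obs(): the state, without advancing time (a new reading comes with each control period).
- imaging.read_camera(name): name is "scene" or "side" or "wrist"; returns the picture (384x512x3 uint8, red, green, blue); there is no depth.
- imaging.calibration(name): a dict with "intrinsics" (3x3 intrinsics, pixels), "extrinsics" (4x4, takes a point from camera to world coordinates); the wrist camera has in their place "mount" (4x4, takes a point from camera to tool coordinates, whose origin is the TCP and whose axes are the flange's). Camera axes: x right, y down, z forward; pixel columns grow to the right and rows downward; lengths in m; the calibration is good to about 2 mm. A picture is of the moment at which its call begins: read the wrist's pose just before it. calibration takes no time and is no camera call.
- bot.hand_in(): hands the job in; it is judged then, once.
The state is a dict: "t": time; "q": joint angles; "joint_vel": joint speeds; "joint_torque": joint torques, N m; "eef_pos": TCP position; "tool_rot": TCP orientation; "contact_force": force on the tool from outside, world axes, zero at the start; "torque": the same for the moment, N m; "gripper_width": opening from 0.0 (shut) to 1.0 (fully open); "grasp_force": force on a finger pad.
Only numpy, scipy, OpenCV 4.12 (cv2) and the standard library are available. Lean on these libraries where they do the work, as an engineer would, in place of code of your own. Each camera call takes 0.05 s, during which the arm holds its last target. There are 200 camera calls.

### The job

Lift the loose steel cap off the brass water filter and park it, knob up and let go, fully seated in the round recess that fits it. Then draw the strainer out of the filter and show it to the inspection camera: hold it in the air, tab up and upright, with the middle of its perforated screen 100 mm straight in front of the lens at lens height and either flat face of the screen square to the lens. Finish while still holding it there, steady, and leave the camera and everything else where they are.

Things in the scene. Friction and masses are not known exactly. Their poses are not given: they have to be found in the camera images.
- cap: Round steel cap, an upside-down cup 66 mm in diameter and 46 mm high (tapering to 62 mm at the rim over the lowest 6 mm; inside 58 mm wide, 54 mm at the rim, 42 mm deep), with a black round knob 22 mm in diameter and 28 mm tall on top (74 mm in all), 0.18 kg. It stands loose on the filter, over the strainer's tab. Origin: centre of its lower rim; z up through the knob.
- filter: Fixed brass filter block 80 x 80 mm, 60 mm high, with a short pipe stub on each of its +y and -y sides. In its top is a slot 12 mm (x) by 36 mm (y), 50 mm deep, where the strainer hangs. Origin: centre of its underside; z up.
- strainer: Loose strainer, 0.12 kg: a brass flange 24 (x) x 44 (y) x 4 mm that rests on the filter's top; above it a gripping tab 14 mm thick (x), 20 mm wide (y), 34 mm tall; below it in the slot, with 3 mm play all round, a flat perforated screen 6 mm thick (x), 30 mm wide (y), 44 mm deep. Hidden under the cap at the start. Origin: centre of the flange's underside; z up through the tab, x normal to the screen's faces.
- screen (a point): Middle of the strainer's screen, 22 mm below the strainer's origin on its z axis; axes as the strainer's.
- round_nest: Fixed plywood block 95 x 95 x 20 mm with a round recess 72 mm in diameter, 10 mm deep, in the middle of its top (recess floor 10 mm above the shelf). Origin: centre of its underside; z up.
- square_nest: Fixed plywood block of the same size with a square recess of 52 mm, 10 mm deep, taken up by the blanking plate. It may change places with the round one. Origin: centre of its underside.
- plate: Square steel blanking plate 48 x 48 x 8 mm lying in the square recess; not to be disturbed. Origin: centre of its underside.
- camera_head: Black inspection camera, a box 60 x 44 x 44 mm with a lens barrel 32 mm in diameter and 20 mm long on its -x face, clamped by friction to an aluminium column (16 mm diameter, 50 mm behind its origin, top 270 mm above the shelf) on a dark steel foot fixed to the shelf. Its height differs from case to case. Origin: centre of the box; it looks level along its own -x; z up.
- lens (a point): Centre of the lens's front, 50 mm from the camera head's origin along its -x; axes as the camera head's (the camera looks along -x).
- focus (a point): The point in the air 100 mm straight in front of the lens where the middle of the screen belongs; axes as the camera head's (x is the line of sight).
- wrench: Chrome pipe wrench about 245 mm long lying on the shelf; bystander. Origin near its middle, on its underside.
- pliers1: Blue-handled pliers about 170 mm long lying on the shelf; bystander. Origin near the pivot, on its underside.
- pliers2: A second pair of the same pliers; bystander.
- level: Aluminium spirit level 400 x 50 x 24 mm lying flat on the shelf; bystander. Origin: centre of its underside.
Mind the look-alikes: they are no part of the job. There is more than one size of the cap; the job needs the middle-sized.

How it is judged:
On the way, in this order (a step that is already met when the one before it is completed fails the run):
1. the cap is seated in the round recess, knob up, and let go (horizontal distance between cap and round_nest below 0.008 m and z of cap in the frame of round_nest below 0.013 m and angle between cap's own z axis and vertical below 0.08 rad and contact force between cap and the fingers below 0.1 N), for 0.2 s.
2. the strainer is drawn clear of the filter (z of strainer in the frame of filter above 0.11 m), for 0.1 s.
At the end, for the whole second after the job is handed in: Cap let go in the round recess: within 8 mm of centre, 3 mm of the floor, 0.08 rad of upright. Strainer held by the gripper alone, steady, upright within 0.15 rad, screen's middle within 18 mm of the point 100 mm before the lens, square to the line of sight within 0.17 rad (all of step 1 and distance between screen and focus below 0.018 m and angle between strainer's own z axis and vertical below 0.15 rad and angle between the x axis of screen and the x axis of focus, either way round below 0.17 rad and height (world z) of screen above 0.11 m and contact force between strainer and the fingers above 1 N and linear speed of strainer below 0.02 m/s and angular speed of strainer below 0.2 rad/s and contact force between strainer and filter below 0.05 N and contact force between strainer and camera_head below 0.05 N and contact force between strainer and cap below 0.05 N); the arm keeps its last pose, push and grip.
It fails at once if the camera is shifted (distance of camera_head from where it was at the start of the episode above 0.015 m).
It fails at once if the blanking plate is disturbed (distance of plate from where it was at the start of the episode above 0.015 m).
It fails at once if the wrench, a pair of pliers or the spirit level is disturbed (distance of any of wrench, pliers1, pliers2, level from where it was at the start of the episode above 0.025 m).
It also fails if it takes over 48 s, if anything falls off the work surface, if the arm or the gripper's body presses on something with over 40 N, if the wrist force passes 120 N, or if a joint passes its speed limit or range.

## Working session

There is one attempt and no reset: what is moved stays moved. The work goes in short steps, Python scripts to look and compute and a tool call to move; the robot and the scene stay as the last step left them, time stands still between calls to the robot, and variables do not carry over. Pictures are saved under pics/ and viewed, at most 10 in all, crops included, and the job is handed in when it is done.

Besides the shell and the picture viewer there is one more tool, called after ">>>" by a JSON object that holds its "fn" and its "kwargs". move_arm: Moves the arm, as the interface text tells. Its arguments: {"type":"object","properties":{"commands":{"type":"array","items":{"type":"array","items":{"type":"array","items":{"type":"number"}}}},"squeeze":{"type":"number"}},"required":["commands"]}

```bash
mkdir -p pics; ls; cat > h.py <<'E'
import numpy as np, cv2
from station import bot, imaging
from scipy.spatial.transform import Rotation as R
def rot(q): return R.from_quat([q[1],q[2],q[3],q[0]])
def pose(o):
    T=np.eye(4);T[:3,:3]=rot(o['tool_rot']).as_matrix();T[:3,3]=o['eef_pos'];return T
def cam(n,o=None):
    c=imaging.calibration(n);K=np.array(c['intrinsics'])
    return K,(pose(o)@np.array(c['mount']) if n=='wrist' else np.array(c['extrinsics']))
def ray(K,E,u,v):
    d=E[:3,:3]@np.linalg.inv(K)@np.array([u,v,1.]);return E[:3,3],d
def onz(K,E,u,v,z):
    p,d=ray(K,E,u,v);return p+d*(z-p[2])/d[2]
def proj(K,E,P):
    q=K@(E[:3,:3].T@(np.array(P)-E[:3,3]));return q[:2]/q[2]
def tri(rays):
    A=np.zeros((3,3));b=np.zeros(3)
    for p,d in rays:
        d=d/np.linalg.norm(d);M=np.eye(3)-np.outer(d,d);A+=M;b+=M@p
    x=np.linalg.solve(A,b);return x,[np.linalg.norm(np.cross(x-p,d/np.linalg.norm(d))) for p,d in rays]
E
python3 - <<'E'
from h import *
o=bot.get_obs();print(o)
ims={}
for n in ['scene','side','wrist']:
    im=imaging.read_camera(n);cv2.imwrite(f'pics/{n}0.png',im[:,:,::-1]);K,E=cam(n,o);print(n,K.round(1).tolist(),E.round(3).tolist())
E
```

```text
pics
{'t': 0.0, 'q': array([-1.3341187 ,  0.47777528,  0.02235516,  1.55647466, -0.01152301,
        1.10930484, -0.08308639]), 'joint_vel': array([-0.00067017,  0.00185111,  0.0006341 ,  0.00096191,  0.00044453,
        0.0008893 , -0.00036506]), 'joint_torque': array([ 6.27164500e-04, -5.96463668e+01,  1.60892006e+00, -2.81177455e+01,
        1.25754270e-02,  9.45061678e-03, -6.17493470e-06]), 'eef_pos': array([0.22795474, 0.63470022, 0.23033286]), 'tool_rot': array([-9.65930275e-05,  1.71530749e-01,  9.85178340e-01, -9.11868744e-04]), 'contact_force': array([-0.56072456, -0.55790449,  0.11103849]), 'torque': array([ 0.03170526, -0.03628988, -0.03872254]), 'grasp_force': 0.0, 'gripper_width': 0.9972363563857325}
scene [[450.7, 0.0, 252.8], [0.0, 450.7, 192.2], [0.0, 0.0, 1.0]] [[-0.67, 0.456, -0.585, 1.248], [0.742, 0.409, -0.531, 0.633], [-0.003, -0.791, -0.612, 0.818], [0.0, 0.0, 0.0, 1.0]]
side [[453.1, 0.0, 255.7], [0.0, 453.1, 192.3], [0.0, 0.0, 1.0]] [[0.954, -0.232, 0.189, 0.296], [-0.299, -0.699, 0.65, -0.886], [-0.018, -0.677, -0.736, 1.107], [0.0, 0.0, 0.0, 1.0]]
wrist [[274.0, 0.0, 256.5], [0.0, 274.0, 182.3], [0.0, 0.0, 1.0]] [[0.339, 0.899, 0.278, 0.157], [0.941, -0.323, -0.101, 0.66], [-0.001, 0.296, -0.955, 0.371], [0.0, 0.0, 0.0, 1.0]]
```

View pics/scene0.png

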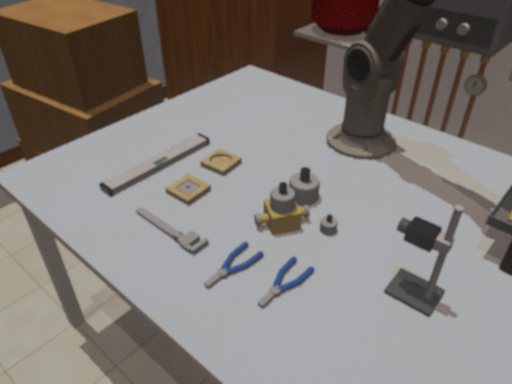

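View pics/side0.png

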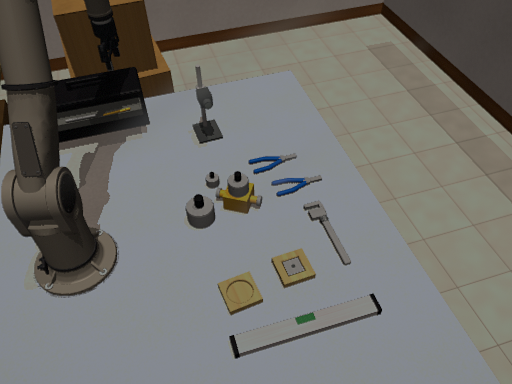

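The scene view shows the filter with the cap on it at (283,205), the knob at (283,187), the large look-alike at (304,187), the small one at (329,225), the round nest at (221,161), the square nest at (188,188) and the camera at (420,233). In the side view the filter is at (238,190), the round nest at (240,292) and the camera at (205,100). I'll enlarge the parts next.

```bash
python3 - <<'E'
from h import *
def crop(n,x,y,w,h,s):
    im=cv2.imread(f'pics/{n}0.png')[y:y+h,x:x+w];return cv2.resize(im,None,fx=s,fy=s,interpolation=cv2.INTER_CUBIC)
a=crop('scene',250,160,100,75,4);b=crop('scene',380,190,100,75,4)
c=crop('side',180,160,100,75,4);d=crop('side',170,60,100,75,4)
cv2.imwrite('pics/crop1.png',np.vstack([np.hstack([a,b]),np.hstack([c,d])]))
# colour blobs
for n in ['scene','side']:
    im=cv2.imread(f'pics/{n}0.png');hsv=cv2.cvtColor(im,cv2.COLOR_BGR2HSV);o=bot.get_obs();K,E=cam(n,o)
    m=cv2.inRange(hsv,(12,90,60),(32,255,255))
    nn,l,st,ce=cv2.connectedComponentsWithStats(m)
    for i in range(1,nn):
        if 80<st[i,4]<3000:
            cs,_=cv2.findContours((l==i).astype('uint8'),cv2.RETR_EXTERNAL,cv2.CHAIN_APPROX_NONE)
            q=cv2.approxPolyDP(cs[0],4,True)[:,0]
            print(n,ce[i].round(1),st[i],[onz(K,E,*p,.02)[:2].round(3).tolist() for p in q],q.tolist())
    m=cv2.inRange(hsv,(0,0,0),(180,255,45))
    nn,l,st,ce=cv2.connectedComponentsWithStats(m)
    for i in range(1,nn):
        x,y=ce[i]
        if 15<st[i,4]<900 and ((250<x<350 and 160<y<235) if n=='scene' else (180<x<280 and 160<y<230)): print(n,'dark',ce[i].round(1),st[i])
E
```

```text
scene [220.9 159.9] [202 151  38  21 350] [[0.48, -0.28], [0.469, -0.202], [0.453, -0.241], [0.441, -0.203], [0.386, -0.209], [0.399, -0.295]] [[202, 163], [222, 171], [217, 164], [228, 167], [239, 159], [217, 151]]
scene [197.2 182.1] [185 175  24  15  94] [[0.566, -0.263], [0.569, -0.176], [0.551, -0.178]] [[185, 177], [204, 189], [208, 186]]
scene [180.5 193.8] [167 187  28  14 134] [[0.641, -0.257], [0.638, -0.176], [0.61, -0.173]] [[167, 189], [186, 200], [194, 196]]
scene [282.3 218.6] [261 200  44  34 801] [[0.489, -0.01], [0.56, 0.038], [0.578, 0.095], [0.518, 0.133], [0.442, 0.089], [0.439, 0.059], [0.481, 0.077], [0.511, 0.056]] [[265, 200], [261, 220], [273, 233], [299, 228], [303, 207], [295, 202], [291, 212], [278, 214]]
side [67.1  6.2] [ 51   0  36  16 448] [[-0.058, 1.783], [-0.049, 1.596], [0.119, 1.607], [0.109, 1.723]] [[51, 0], [53, 15], [86, 9], [83, 0]]
side [121.    1.6] [109   0  34   6 116] [[0.241, 1.638], [0.414, 1.614]] [[109, 3], [142, 0]]
side [284.   24.2] [231  12 105  26 702] [[1.316, 1.1], [1.295, 1.153], [0.915, 1.153], [0.769, 1.089], [0.911, 1.06]
[... 573 characters left out ...]
041]] [[253, 184], [241, 197], [232, 196], [228, 186], [221, 189], [224, 208], [247, 212], [256, 200]]
side [293.3 267.9] [272 249  43  38 768] [[0.634, -0.182], [0.543, -0.186], [0.545, -0.283], [0.634, -0.282]] [[301, 249], [272, 258], [284, 286], [314, 277]]
side [239.7 292.3] [ 218  272   45   43 1133] [[0.464, -0.21], [0.375, -0.218], [0.385, -0.319], [0.474, -0.308]] [[248, 272], [218, 283], [231, 314], [262, 301]]
side dark [211.5 174.5] [210 172   4   6  22]
side dark [237.4 176.3] [234 172   7  10  57]
side dark [230.3 189.7] [229 186   5   9  21]
side dark [198.5 201. ] [194 195  10  13 107]
side dark [212.6 215.9] [209 207   6  18  35]
side dark [189.8 219.4] [187 213   8  13  26]
```

View pics/crop1.png

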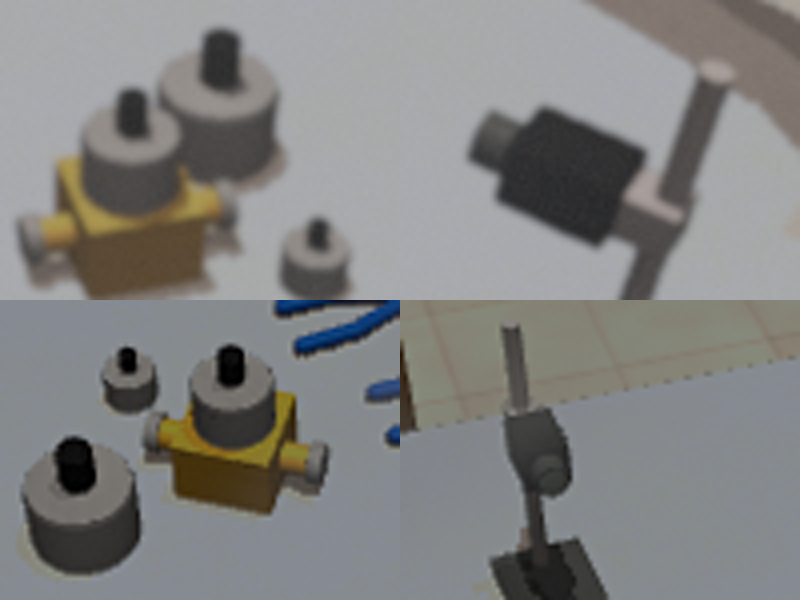

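The crops show that the knob's top is at scene (283,184) and side (237.5,173). The lens front is at scene (401.5,224) and side (207.6,103.6), and the column top is at scene (458.6,208) and side (197.5,66.6). The filter's top corners are visible in both views.

```bash
python3 - <<'E'
from h import *
S=cam('scene');D=cam('side')
for nm,a,b in [('knobtop .134',(282.8,184),(237.3,173)),('lens',(401.5,224),(207.5,103.5)),('column .27',(458.6,207.9),(197.3,66.5)),('head',(423,233),(204.5,97.5)),
  ('filt corner .06',(269,219),(254,184)),('filt c2 front/left',(302.4,215.4),(223,196.7)),('nest',(221,161),(240,291))]:
    print(nm,tri([ray(*S,*a),ray(*D,*b)]))
print('filter z.06 scene',[onz(*S,*p,.06).round(3).tolist() for p in [(264.4,199.9),(269,219),(302.4,215.4)]])
print('filter z.06 side',[onz(*D,*p,.06).round(3).tolist() for p in [(254,184),(249.2,200.4),(223,196.7)]])
print('knob',onz(*S,282.8,184,.134),onz(*D,237.3,173,.134))
print('col',onz(*S,458.6,207.9,.27),onz(*D,197.3,66.5,.27))
print('pipes .03',[onz(*S,250+u/4,160+v/4,.035).round(3).tolist() for u,v in [(30,237),(232,205)]],[onz(*D,180+u/4,160+(v-300)/4,.035).round(3).tolist() for u,v in [(155,432),(318,463)]])
for n,C in (('scene',S),('side',D)): print('nest',n,[onz(*C,*p,.02).round(3).tolist() for p in ([(221,160.5)] if n=='scene' else [(239.7,291)])])
# recess ellipse from side view dark ring
E
```

```text
knobtop .134 (array([0.51660302, 0.07055605, 0.13129908]), [np.float64(0.0014979130241796722), np.float64(0.0014979130241794397)])
lens (array([0.50254707, 0.38458053, 0.17370794]), [np.float64(0.0004345851315449342), np.float64(0.00043458513154492987)])
column .27 (array([0.49652924, 0.47842794, 0.26528138]), [np.float64(0.0024876074415664737), np.float64(0.0024876074415665543)])
head (array([0.49956121, 0.42948615, 0.17118318]), [np.float64(0.0035864828427134557), np.float64(0.0035864828427133815)])
filt corner .06 (array([0.57297652, 0.07763734, 0.05535121]), [np.float64(0.0011936986679731568), np.float64(0.0011936986679730952)])
filt c2 front/left (array([0.46747037, 0.10145918, 0.0103941 ]), [np.float64(0.004958228984106976), np.float64(0.0049582289841069915)])
nest (array([ 0.42552234, -0.25390894,  0.01111486]), [np.float64(0.0023457022899870195), np.float64(0.0023457022899871353)])
filter z.06 scene [[0.527, 0.021, 0.06], [0.578, 0.081, 0.06], [0.51, 0.136, 0.06]]
filter z.06 side [[0.571, 0.074, 0.06], [0.536, 0.012, 0.06], [0.463, 0.053, 0.06]]
knob [0.51777303 0.073138   0.134     ] [0.51700035 0.0665634  0.134     ]
col [0.49931526 0.48050503 0.27      ] [0.49644897 0.46695007 0.27      ]
pipes .03 [[0.577, 0.041, 0.035], [0.462, 0.12, 0.035]] [[0.458, 0.095, 0.035], [0.572, 0.022, 0.035]]
nest scene [[0.43, -0.245, 0.02]]
nest side [[0.426, -0.26, 0.02]]
```

View pics/wrist0.png

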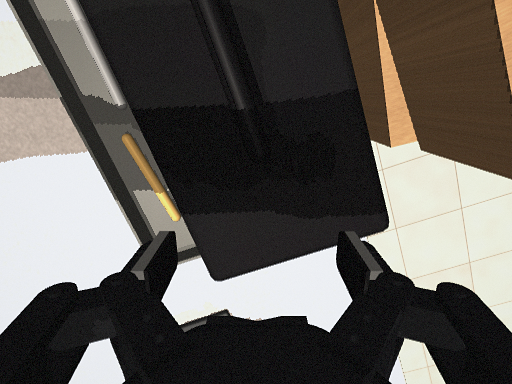

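The measurements agree with the sizes given: the knob top comes out at z 0.131 against an expected 0.134, and the column top at 0.265 against 0.27. The wrist view shows only the bench edge so far. I'll move over the filter, high up.

>>> {"fn": "move_arm", "kwargs": {"commands": [[[0,0,-0.035,0,0,0,0.0854],[0,0,-0.035,0,0,0,0.0854],[-0.029,-0.027,0,0,0,0,0.0854],[-0.029,-0.027,0,0,0,0,0.0854],[-0.029,-0.027,0,0,0,0,0.0854],[-0.029,-0.027,0,0,0,0,0.0854],[-0.029,-0.027,0,0,0,0,0.0854],[-0.029,-0.027,0,0,0,0,0.0854],[-0.029,-0.027,0,0,0,0,0.0854],[-0.029,-0.027,0,0,0,0,0.0854],[-0.029,-0.027,0,0,0,0,0.0854],[-0.029,-0.027,0,0,0,0,0.0854],[-0.029,-0.027,0,0,0,0,0.0854],[-0.029,-0.027,0,0,0,0,0.0854],[-0.029,-0.027,0,0,0,0,0.0854],[-0.029,-0.027,0,0,0,0,0.0854],[0,0,0,0,0,8.5,0.0854],[0,0,0,0,0,8.5,0.0854],[0,0,0,0,0,0,0.0854]]]}}

```text
t: 2.52
eef_pos: [0.4823, 0.1422, 0.3011]
tool_rot: [-0.0, 0.315, 0.949, -0.0]
contact_force: [-0.2, 0.1, -0.2]
gripper_width: 1.002
grasp_force: 0.0
```

```bash
python3 - <<'E'
from h import *
o=bot.get_obs();im=imaging.read_camera('wrist')
cv2.imwrite('pics/w1.png',im[:,:,::-1]);np.save('w1.npy',pose(o))
print(o['t'],pose(o).round(4).tolist(),o['q'].round(2),o['gripper_width'])
C=cam('wrist',o)
for n,P in [('knob',(.517,.07,.134)),('nest',(.428,-.253,.02)),('lens',(.503,.385,.173)),('filtertop',(.517,.07,.06))]: print(n,proj(*C,P).round(1))
S=cam('scene');D=cam('side')
print('bigcap knob',tri([ray(*S,305,169.5),ray(*D,198.2,197.)]))
print('smallcap knob',tri([ray(*S,329.5,216),ray(*D,211.5,173)]))
E
```

```text
2.525 [[-0.8019, 0.5975, -0.0004, 0.4823], [0.5975, 0.8019, -0.0002, 0.1422], [0.0002, -0.0004, -1.0, 0.3011], [0.0, 0.0, 0.0, 1.0]] [-0.74  0.12  0.36  1.89 -0.05  1.14  0.57] 1.0016597879344358
knob [226.2 222. ]
nest [ 57.9 257.1]
lens [491.3  34.3]
filtertop [231.4 200.4]
bigcap knob (array([0.38473313, 0.04475674, 0.09552618]), [np.float64(0.001771439898287134), np.float64(0.0017714398982869798)])
smallcap knob (array([0.45430504, 0.1806276 , 0.04700272]), [np.float64(0.0017885402341442245), np.float64(0.0017885402341442824)])
```

View pics/w1.png

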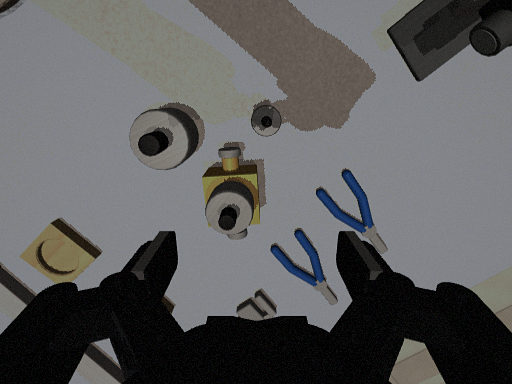

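The wrist view shows the filter's cap with its knob at about (228,217), close to the predicted (226,222), and the stubs at (231,152) and (238,236). The round nest's recess is at about (58,255), and the lens is at (487,37). I'll enlarge these for precise points.

```bash
python3 - <<'E'
import cv2,numpy as np
im=cv2.imread('pics/w1.png')
f=lambda x,y:cv2.resize(im[y:y+100,x:x+100],(400,400),interpolation=cv2.INTER_CUBIC)
cv2.imwrite('pics/crop2.png',np.hstack([f(182,145),f(10,205)]))
hsv=cv2.cvtColor(im,cv2.COLOR_BGR2HSV)
for nm,lo,hi,(x0,x1,y0,y1) in [('dark',(0,0,0),(180,255,45),(200,260,195,240)),('brass',(12,90,50),(34,255,255),(180,280,140,245)),('nest',(10,60,60),(34,255,255),(0,110,200,300))]:
    m=np.zeros(im.shape[:2],'uint8');m[y0:y1,x0:x1]=cv2.inRange(hsv,lo,hi)[y0:y1,x0:x1]
    n,l,st,ce=cv2.connectedComponentsWithStats(m)
    print(nm,[(ce[i].round(1).tolist(),st[i].tolist()) for i in range(1,n) if st[i,4]>40])
E
```

```text
dark [([250.1, 201.4], [243, 195, 11, 23, 86]), ([227.5, 217.9], [218, 205, 19, 25, 337])]
brass [([230.0, 164.2], [222, 157, 17, 16, 227]), ([235.0, 188.3], [202, 173, 58, 52, 909])]
nest [([57.4, 255.0], [20, 224, 75, 60, 2288])]
```

View pics/crop2.png

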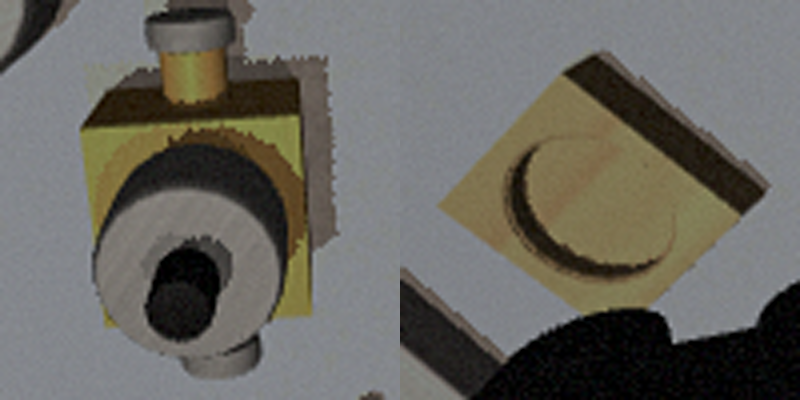

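In the crop, the knob's top disc is at pixel (226.4,222.4) and the cap's top disc at (229,213). The filter's top corners and three of the nest's top corners are sharp.

```bash
python3 - <<'E'
from h import *
c=imaging.calibration('wrist');T=np.load('w1.npy');C=(np.array(c['intrinsics']),T@np.array(c['mount']))
f=lambda u,v,x0,y0,z:onz(*C,x0+u/4-.4,y0+v/4-.4,z)
print('knob',f(178,310,182,145,.134),'captop',f(188,272,182,145,.106))
F=np.array([f(*p,182,145,.06)[:2] for p in [(83,130),(302,115),(311,316),(105,328)]])
print('filter',F.round(4).tolist(),F.mean(0),[(np.linalg.norm(b-a).round(4),np.degrees(np.arctan2(*(b-a)[::-1])).round(1)) for a,b in zip(F,np.roll(F,-1,0))])
N=np.array([f(*p,10-100,205,.02)[:2] for p in [(440,207),(565,72),(742,214)]])
print('nest',N.round(4).tolist(),(N[0]+N[2])/2,[(np.linalg.norm(b-a).round(4),np.degrees(np.arctan2(*(b-a)[::-1])).round(1)) for a,b in zip(N,N[1:])],'recess',f(590,208,-90,205,.02))
print('lens',onz(*C,487,37,.173), onz(*C,485,39,.173))
E
```

```text
knob [0.51703615 0.06981329 0.134     ] captop [0.51685982 0.07043159 0.106     ]
filter [[0.4634, 0.0586], [0.5064, 0.1256], [0.5723, 0.0808], [0.5291, 0.0144]] [0.51777403 0.06987123] [(np.float64(0.0796), np.float64(57.3)), (np.float64(0.0798), np.float64(-34.2)), (np.float64(0.0792), np.float64(-123.1)), (np.float64(0.0792), np.float64(146.0))]
nest [[0.3867, -0.3057], [0.376, -0.2112], [0.4685, -0.202]] [ 0.42759402 -0.2538194 ] [(np.float64(0.095), np.float64(96.4)), (np.float64(0.093), np.float64(5.7))] recess [ 0.426437   -0.25326506  0.02      ]
lens [0.50278123 0.38113265 0.173     ] [0.50323441 0.37907901 0.173     ]
```

>>> {"fn": "move_arm", "kwargs": {"commands": [[[-0.0355,-0.0186,0,0,0,0,0.0854],[-0.0355,-0.0186,0,0,0,0,0.0854],[0,0,0,0,0,-3.2,0.0854],[0,0,0.04,0,0,0,0.0854],[0,0,0.04,0,0,0,0.0854],[0,0,0.04,0,0,0,0.0854],[0,0,0.04,0,0,0,0.0854],[0,0,0.032,0,0,0,0.05],[0,0,0,0,0,0,0.015],[0,0,0,0,0,0,0.01],[0,0,0,0,0,0,0.01],[0,0,0,0,0,0,0.01],[0,0,0,0,0,0,0.01],[0,0,0,0,0,0,0.01]]], "squeeze": 60}}

```text
t: 4.32
eef_pos: [0.5182, 0.0701, 0.1107]
tool_rot: [0.001, 0.289, 0.957, 0.001]
contact_force: [-1.8, -0.8, 8.1]
gripper_width: 0.239
grasp_force: 59.3
```

>>> {"fn": "move_arm", "kwargs": {"commands": [[[0,0,-0.02,0,0,0,0.01],[0,0,-0.04,0,0,0,0.01],[0,0,-0.04,0,0,0,0.01],[-0.0129,-0.04,0,0,0,0,0.01],[-0.0129,-0.04,0,0,0,0,0.01],[-0.0129,-0.04,0,0,0,0,0.01],[-0.0129,-0.04,0,0,0,0,0.01],[-0.0129,-0.04,0,0,0,0,0.01],[-0.0129,-0.04,0,0,0,0,0.01],[-0.0129,-0.04,0,0,0,0,0.01],[-0.0129,-0.04,0,0,0,0,0.01],[0,0,0,0,0,0,0.01],[0,0,0,0,0,0,0.01]]]}}

```text
t: 5.95
eef_pos: [0.4262, -0.2531, 0.2092]
tool_rot: [-0.0, 0.289, 0.957, 0.0]
contact_force: [1.0, 0.8, -2.7]
gripper_width: 0.235
grasp_force: 59.3
```

```bash
python3 - <<'E'
from h import *
o=bot.get_obs();print(o['t'],pose(o).round(4).tolist(),o['grasp_force'],o['contact_force'],o['gripper_width'])
a=imaging.read_camera('wrist')[:,:,::-1];s=imaging.read_camera('side')[:,:,::-1];c=imaging.read_camera('scene')[:,:,::-1]
z=lambda i,x,y:cv2.resize(i[y:y+75,x:x+100],(400,300),interpolation=cv2.INTER_CUBIC)
cv2.imwrite('pics/m3.png',np.vstack([np.hstack([z(s,195,230),z(c,175,110)]),np.hstack([cv2.resize(a,(400,300)),z(s,190,150)])]))
cv2.imwrite('pics/side3.png',s);cv2.imwrite('pics/scene3.png',c)
d=rot(o['tool_rot']).inv().apply([.4268-o['eef_pos'][0],-.2535-o['eef_pos'][1],0]);print('toolshift',d)
E
```

```text
5.95 [[-0.8334, 0.5526, -0.0001, 0.4262], [0.5526, 0.8334, 0.0008, -0.2531], [0.0005, 0.0006, -1.0, 0.2092], [0.0, 0.0, 0.0, 1.0]] 59.29787993431091 [ 1.02480449  0.82602583 -2.66217873] 0.23540229476778846
toolshift [-7.76021329e-04 -1.13923573e-05 -4.22762072e-07]
```

View pics/m3.png

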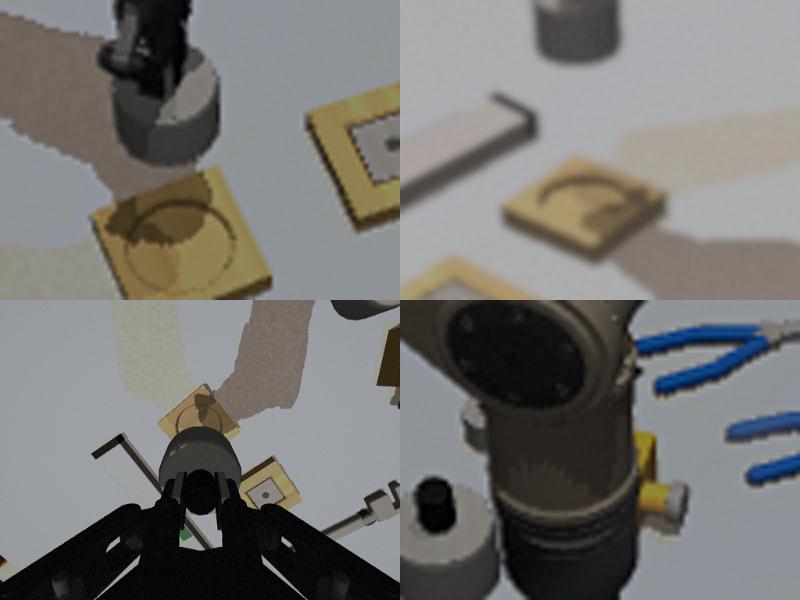

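The cap hangs upright from the knob, above the round nest. I'll lower it.

>>> {"fn": "move_arm", "kwargs": {"commands": [[[-0.0012,0,0.04,0,0,0,0.01],[0,0,0.04,0,0,0,0.01],[0,0,0.03,0,0,0,0.01],[0,0,0.02,0,0,0,0.01],[0,0,0.01,0,0,0,0.01],[0,0,0.007,0,0,0,0.01],[0,0,0,0,0,0,0.01],[0,0,0,0,0,0,0.01]]]}}

```text
t: 7.1
eef_pos: [0.4278, -0.2545, 0.0629]
tool_rot: [0.001, 0.289, 0.957, 0.0]
contact_force: [0.4, 0.0, -2.6]
gripper_width: 0.237
grasp_force: 59.5
```

>>> {"fn": "move_arm", "kwargs": {"commands": [[[0,0,0.002,0,0,0,0.01],[0,0,0,0,0,0,0.01],[0,0,0,0,0,0,0.01]]]}}

```text
t: 7.48
eef_pos: [0.4277, -0.2547, 0.0608]
tool_rot: [0.001, 0.289, 0.957, -0.0]
contact_force: [0.1, -0.8, 3.0]
gripper_width: 0.234
grasp_force: 59.9
```

The contact force turned upward at the expected seated height of 0.0608 m. I'll release and rise.

>>> {"fn": "move_arm", "kwargs": {"commands": [[[0,0,0,0,0,0,0.0854],[0,0,0,0,0,0,0.0854],[0,0,0,0,0,0,0.0854],[0,0,0,0,0,0,0.0854],[0,0,-0.03,0,0,0,0.0854],[0,0,-0.04,0,0,0,0.0854],[0,0,-0.04,0,0,0,0.0854],[0.013,0.04,-0.02,0,0,0,0.0854],[0.013,0.04,-0.02,0,0,0,0.0854],[0.013,0.04,0,0,0,0,0.0854],[0.013,0.04,0,0,0,0,0.0854],[0,0,0,0,0,0,0.0854],[0,0,0,0,0,0,0.0854]]]}}

```text
t: 9.1
eef_pos: [0.472, -0.0929, 0.2102]
tool_rot: [-0.0, 0.289, 0.957, -0.0]
contact_force: [-1.0, -0.7, -0.1]
gripper_width: 0.999
grasp_force: 0.0
```

```bash
python3 - <<'E'
from h import *
o=bot.get_obs();print(o['t'],pose(o).round(4).tolist());np.save('w4.npy',pose(o))
a=imaging.read_camera('wrist')[:,:,::-1];s=imaging.read_camera('side')[:,:,::-1];c=imaging.read_camera('scene')[:,:,::-1]
C=cam('wrist',o)
for n,P in [('nest',(.4268,-.2535,.02)),('capknob',(.4268,-.2535,.084)),('filter',(.5175,.07,.06)),('tabtop',(.5175,.07,.098))]: print(n,proj(*C,P).round(1))
z=lambda i,x,y:cv2.resize(i[y:y+75,x:x+100],(400,300),interpolation=cv2.INTER_CUBIC)
cv2.imwrite('pics/w4.png',a)
cv2.imwrite('pics/m4.png',np.vstack([np.hstack([z(s,195,250),z(c,175,120)]),np.hstack([cv2.resize(a,(400,300)),z(c,235,160)])]))
E
```

```text
9.1 [[-0.8332, 0.553, -0.0004, 0.472], [0.553, 0.8332, -0.0003, -0.0929], [0.0001, -0.0005, -1.0, 0.2102], [0.0, 0.0, 0.0, 1.0]]
nest [133.3 200.3]
capknob [107.6 221.8]
filter [411.  120.8]
tabtop [433.5 124.2]
```

View pics/m4.png

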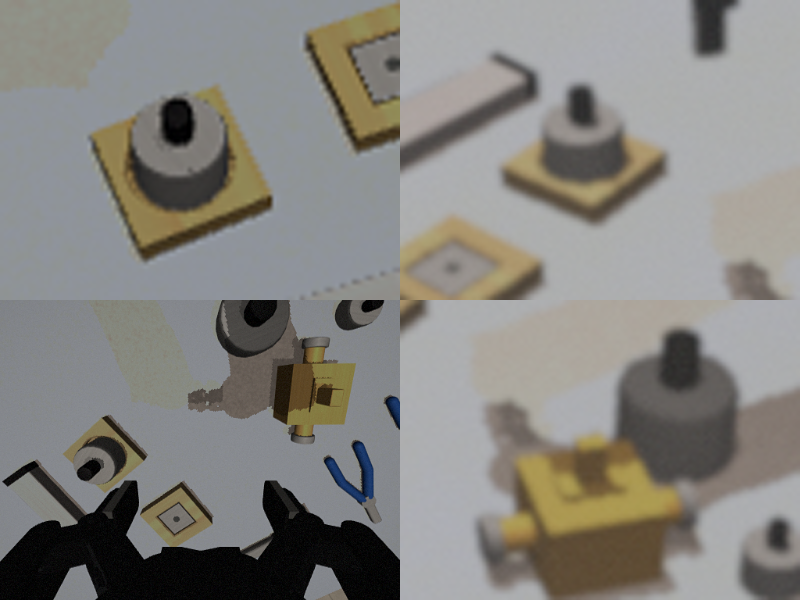

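The cap sits seated in the round nest in both views, and the strainer's tab stands at the filter's centre where I predicted it. I'll go over it and grip it across its thickness.

>>> {"fn": "move_arm", "kwargs": {"commands": [[[0.013,0.0403,0,0,0,0,0.0854],[0.013,0.0403,0,0,0,0,0.0854],[0.013,0.0403,0,0,0,0,0.0854],[0.013,0.0403,0,0,0,0,0.06],[0,0,0,0,0,0,0.06],[0,0,0.04,0,0,0,0.06],[0,0,0.04,0,0,0,0.06],[0,0,0.03,0,0,0,0.06],[0,0,0.02,0,0,0,0.06],[0,0,0.011,0,0,0,0.06],[0,0,0,0,0,0,0.03],[0,0,0,0,0,0,0.005],[0,0,0,0,0,0,0.005],[0,0,0,0,0,0,0.005],[0,0,0,0,0,0,0.005],[0,0,0,0,0,0,0.005],[0,0,0,0,0,0,0.005]]], "squeeze": 50}}

```text
t: 11.38
eef_pos: [0.5188, 0.0707, 0.0703]
tool_rot: [0.001, 0.289, 0.957, 0.0]
contact_force: [-1.3, -1.9, 6.1]
gripper_width: 0.154
grasp_force: 49.7
```

>>> {"fn": "move_arm", "kwargs": {"commands": [[[0,0,-0.01,0,0,0,0.005],[0,0,-0.02,0,0,0,0.005],[0,0,-0.03,0,0,0,0.005],[0,0,-0.03,0,0,0,0.005],[0,0,-0.03,0,0,0,0.005],[0,0,-0.02,0,0,0,0.005],[0,0,0,0,0,0,0.005],[0,0,0,0,0,0,0.005]]]}}

```text
t: 12.38
eef_pos: [0.5174, 0.0708, 0.2086]
tool_rot: [-0.001, 0.289, 0.957, -0.0]
contact_force: [0.1, 0.0, -1.6]
gripper_width: 0.154
grasp_force: 48.8
```

```bash
python3 - <<'E'
from h import *
o=bot.get_obs();T=pose(o);print(o['t'],T.round(4).tolist(),o['q'].round(2),o['gripper_width'],o['grasp_force']);np.save('w5.npy',T)
a=imaging.read_camera('wrist')[:,:,::-1];s=imaging.read_camera('side')[:,:,::-1];c=imaging.read_camera('scene')[:,:,::-1]
z=lambda i,x,y:cv2.resize(i[y:y+75,x:x+100],(400,300),interpolation=cv2.INTER_CUBIC)
cv2.imwrite('pics/w5.png',a)
C=cam('wrist',o);print('lens',proj(*C,(.503,.383,.173)),'coltop',proj(*C,(.498,.475,.27)))
cv2.imwrite('pics/m5.png',np.vstack([np.hstack([z(s,190,115),z(c,235,120)]),np.hstack([cv2.resize(a,(400,300)),z(a,412,0)])]))
E
```

```text
12.375 [[-0.8335, 0.5525, -0.0012, 0.5174], [0.5525, 0.8335, -0.0002, 0.0708], [0.0009, -0.0008, -1.0, 0.2086], [0.0, 0.0, 0.0, 1.0]] [-0.64  0.27  0.46  1.97 -0.15  0.94  0.88] 0.15423500027325285 48.84575843811035
lens [ 762.46365081 -132.07051833] coltop [ 3496.6626095  -1613.19246143]
```

View pics/m5.png

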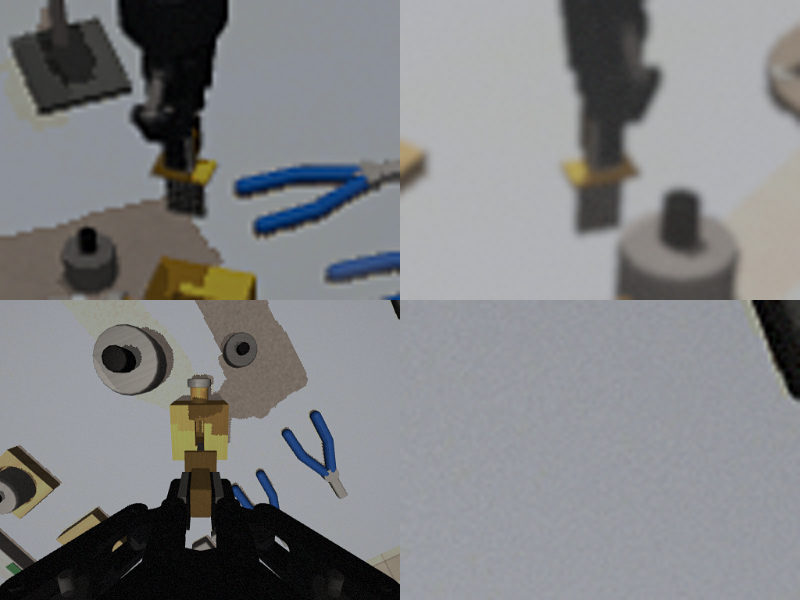

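The strainer is clear of the filter and upright in the grip. I'll carry it to the focus, then turn its face to the lens, which looks along about -y.

>>> {"fn": "move_arm", "kwargs": {"commands": [[[0.0208,0.0286,0,0,0,0,0.005],[0.0208,0.0286,0,0,0,0,0.005],[0.0208,0.0286,0,0,0,0,0.005],[0.0208,0.0286,0,0,0,0,0.005],[0.0208,0.0286,0,0,0,0,0.005],[0.0208,0.0286,0,0,0,0,0.005],[0,0,0,0,0,-9.1,0.005],[0,0,0,0,0,-9.1,0.005],[0,0,0,0,0,-9.1,0.005],[0,0,0,0,0,-9.1,0.005],[0,0,0,0,0,0,0.005],[0,0,0,0,0,0,0.005]]]}}

```text
t: 14.02
eef_pos: [0.5088, 0.2826, 0.2088]
tool_rot: [-0.0, -0.023, 1.0, -0.0]
contact_force: [0.7, -0.5, -1.1]
gripper_width: 0.155
grasp_force: 49.0
```

```bash
python3 - <<'E'
from h import *
o=bot.get_obs();T=pose(o);print(o['t'],T.round(4).tolist(),o['q'].round(2),o['gripper_width'],o['grasp_force'])
P=T[:3,3]-[0,0,.0323];print('screen',P)
s=imaging.read_camera('side')[:,:,::-1];c=imaging.read_camera('scene')[:,:,::-1]
cv2.imwrite('pics/side6.png',s);cv2.imwrite('pics/scene6.png',c)
for n in('scene','side'):print(n,proj(*cam(n),P),proj(*cam(n),P+[0,0,.022]))
z=lambda i,x,y:cv2.resize(i[y:y+75,x:x+100],(800,600),interpolation=cv2.INTER_CUBIC)
cv2.imwrite('pics/m6.png',np.vstack([z(s,165,50)[:,:][100:500],]))
a=cv2.resize(s[55:130,165:265],(400,300),interpolation=cv2.INTER_CUBIC);b=cv2.resize(c[165:315,345:478],(532,600),interpolation=cv2.INTER_CUBIC)
cv2.imwrite('pics/m6.png',np.hstack([b[:300,:400],a]) if 0 else np.hstack([cv2.resize(c[170:270,340:480],(560,400),interpolation=cv2.INTER_CUBIC)[:, :400],np.pad(a,((0,100),(0,0),(0,0)))]))
E
```

```text
14.025 [[-0.9989, -0.0464, -0.0006, 0.5088], [-0.0464, 0.9989, -0.0005, 0.2826], [0.0007, -0.0004, -1.0, 0.2088], [0.0, 0.0, 0.0, 1.0]] [-0.81  0.35  0.25  1.82 -0.1   0.98  1.1 ] 0.15485342705525323 48.97177755832672
screen [0.50884862 0.28257296 0.17653339]
scene [358.55285155 204.27533222] [359.94977585 196.58620145]
side [216.32874684 120.12204799] [215.76904348 114.73123276]
```

View pics/m6.png

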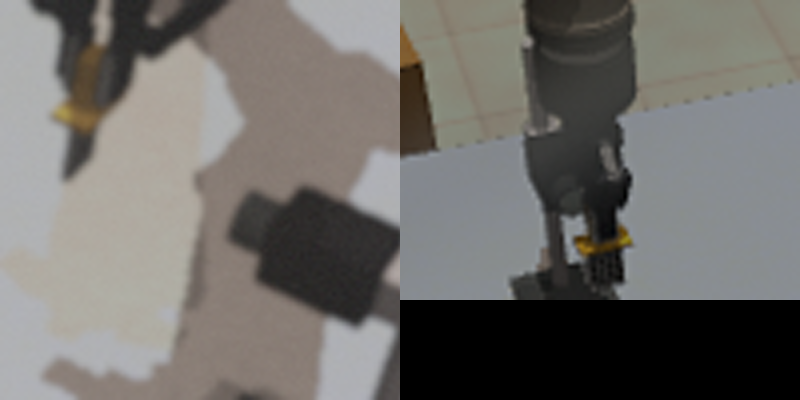

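The strainer is upright, with the middle of its screen at scene (359.5,204.5) against a predicted (358.6,204.3). The lens front is at (401.5,224.5). I'll check the camera's heading using the box edge slopes in the scene view, which are 0.43–0.44.

```bash
python3 - <<'E'
from h import *
S=cam('scene');D=cam('side')
L=np.array([.503,.383,.176]);print('lens px',proj(*S,L),'obs 401.5,224.3',proj(*D,L),'obs 207.5,103.5')
for y in (84,88,91,93,95,98,102):
    d=np.array([np.cos(np.radians(y)),np.sin(np.radians(y)),0])
    o=np.array([0,0,.022])
    r=[]
    for side in (-1,1):
        q=np.array([-d[1],d[0],0])*side*.022
        for dz in (.022,-.022):
            a=proj(*S,L+.02*d+q+[0,0,dz]);b=proj(*S,L+.08*d+q+[0,0,dz]);r.append(((b-a)[1]/(b-a)[0]).round(3))
    print(y,r,'col',proj(*S,L+.1*d+[0,0,.27-L[2]]).round(1),proj(*D,L+.1*d+[0,0,.27-L[2]]).round(1),'obs 458.6,207.9 / 197.3,66.5')
E
```

```text
lens px [400.75118946 223.07664828] obs 401.5,224.3 [207.56764984 103.10854367] obs 207.5,103.5
84 [np.float64(0.573), np.float64(0.6), np.float64(0.549), np.float64(0.575)] col [456.6 211.9] [201.2  63.3] obs 458.6,207.9 / 197.3,66.5
88 [np.float64(0.512), np.float64(0.537), np.float64(0.492), np.float64(0.516)] col [458.3 210.3] [199.2  63.5] obs 458.6,207.9 / 197.3,66.5
91 [np.float64(0.47), np.float64(0.492), np.float64(0.452), np.float64(0.474)] col [459.5 208.9] [197.7  63.8] obs 458.6,207.9 / 197.3,66.5
93 [np.float64(0.444), np.float64(0.464), np.float64(0.427), np.float64(0.447)] col [460.2 208. ] [196.7  64. ] obs 458.6,207.9 / 197.3,66.5
95 [np.float64(0.418), np.float64(0.437), np.float64(0.402), np.float64(0.421)] col [460.8 207.1] [195.7  64.2] obs 458.6,207.9 / 197.3,66.5
98 [np.float64(0.38), np.float64(0.398), np.float64(0.366), np.float64(0.383)] col [461.5 205.7] [194.2  64.6] obs 458.6,207.9 / 197.3,66.5
102 [np.float64(0.332), np.float64(0.347), np.float64(0.32), np.float64(0.335)] col [462.4 203.7] [192.3  65.1] obs 458.6,207.9 / 197.3,66.5
```

The heading of about 93° is confirmed, and the screen's middle is within about 3 mm of the focus. Handing in.

```bash
python3 -c "
from station import bot
o=bot.get_obs();print(abs(o['joint_vel']).max(),o['grasp_force']);print(bot.hand_in())"
```

```text
0.0081497718142467 48.97180616855621
the job is handed in; nothing more can be done
None
```

The job is handed in: the cap is seated and let go in the round nest, and the strainer is held upright and square to the lens, with its screen a measured 3 mm or so from the focus point. The hand-in gave no verdict.

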